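# Crank the sample carousel on to the next cup

### The arm

A 6-joint arm with a two-finger parallel gripper is mounted at the origin on the work surface. World frame = base frame: x ahead of the robot, y to its left, z up, the work surface at z = 0. Lengths are in m, angles in rad, forces in N, time in s.
With the tool pointing down it reaches from about 0.375 to 0.9 m from the base axis. Payload 3.1 kg.
Tool frame: the origin (TCP) lies at the very end of the fingers, on their centre line; the grasp point (between the pads) lies 19 mm behind it; x points along the fingers, z is the direction in which the jaws open and shut, and the axes are right-handed (so a half turn about x gives the same grasp; the last joint's range is limited). The gripper opens to 85 mm and grips with 20 to 120 N. Pads are 22 mm wide; open, the fingers measure 114 mm over their backs; the gripper's body (76 mm by 85 mm) begins 54 mm behind the grasp point. The pads swing forward as they close: fully open they stand 13 mm farther back than shut.
Start: joints at [1.147, 0.527, 1.433, -0, 1.181, -0.178], TCP at [0.152, 0.606, 0.192] pointing down, gripper open.
Joint ranges: [-3.08, 3.08], [-0.75, 2.2], [0.22, 2.44], [-1.43, 4.57], [0, 2.65], [-2.85, 2.85]. Speed limits (rad/s): [2.79, 2.79, 3.14, 3.14, 3.14, 3.14].

### API

Orientations are given as a unit quaternion [x, y, z, w].
In Python, from station import manip, viewer, job gives the robot as it stands.
- The arm moves only by the tool move_arm, never from a script. Its argument "deltas" is one flat list of numbers, 7 for each row, row after row: the finger opening in mm, from 0 to 85.4, then the shift along the tool's x, y, z in mm, then the turn, a rotation vector about the tool's x, y, z in degrees. In form: [jaw, tx, ty, tz, rx, ry, rz, jaw, tx, ty, tz, rx, ry, rz, ...]. A call has 1 to 10 rows; each row shifts and turns the commanded pose from where the row before left it, along the tool's axes as they then stand; what a row does not reach is not made up. A row lasts 1/10 s, in which the tool goes at most 50 mm and 8.59 degrees, less where a joint would pass 70% of its speed; a pose out of reach is approached as far as the arm can. A call is refused whole if a number of a shift passes 50 or a number of a turn 8.59, either way. A call with a gripper value outside its range is refused whole. The fingers move at their own pace and stop on an object; "force" is the grip in N (left out, the last holds). Time passes only in rows, so rows that do not move let the fingers close. It gives the time, the measured TCP pose, the force and the opening at its end, in the units of the state.
- manip.sense(): the state, without advancing time (a new reading comes with each control period).
- viewer.snapshot(name): name is "side" or "top"; returns a dict with "image" (480x640x3 uint8, red, green, blue), "depth" (480x640 float32, m along the optical axis (not along the pixel's ray), 0 where there is no reading), "fovy" (degrees; the focal length in pixels is half the picture's height over the tangent of half this angle, whatever the lens; pixels are square), "cx", "cy" (the principal point, pixels), "R" (3x3) and "t" (3): a world point X has camera coordinates R X + t. Camera axes: x right, y down, z forward; pixel columns grow to the right and rows downward; lengths in m; the calibration is good to about 2 mm. A picture is of the moment at which its call begins.
- job.sign_off(): hands the job in, once; it reports no verdict.
The state is a dict: "t": time; "q": joint angles; "qd": joint speeds; "tau": joint torques, N m; "tcp_pos": TCP position; "tool_rot": TCP orientation; "force": force on the tool from outside, world axes, zero at the start; "ft_torque": the same for the moment, N m; "finger_gap": opening from 0.0 (shut) to 1.0 (fully open).
Only numpy, scipy, OpenCV 4.12 (cv2) and the standard library are available. Lean on these libraries where they do the work, as an engineer would, in place of code of your own. Each camera call takes 0.05 s, during which the arm holds its last target.

### The job

Turn the crank of the worm-driven sample carousel clockwise, as seen from above, about two turns, until the tall open paper cup, the next in line, stands centred under the dispensing nozzle. Then let go of the crank and move clear. Move the carousel only by its crank, without touching it or its cups, and leave the round height knob on the nozzle post as it is set.

Things in the scene. Friction and masses are not known exactly. Their poses are not given: they have to be found in the camera images.
- crank (a point): Steel crank on the dark gearbox. Point on its upright axis, 128 mm above bench, z up, x along the arm to the handle: an upright grey sleeve, 24 mm across, centred 45 mm out, 104 to 148 mm above bench, spinning freely on its pin (fixed wrist can carry it round). Hub top at 106 mm. Drag 2 N at the handle; stays put. Starts at any angle, 1.25 to 2.75 turns before the goal; stop 2 turns beyond.
- carousel: Dark steel disc, 204 mm across, top 48 mm above bench, axis 232 mm left of the crank's. Origin on its upright axis at the underside (38 mm), z up, x through the tall open paper cup: 72 mm out, 54 mm across, rim 126 mm above bench. Five low capped jars (54 mm, tops 84 mm) fill the other stations, 60 degrees apart. One clockwise crank turn turns it 30 degrees clockwise (12:1), seen from above.
- nozzle (a point): Tip of the fixed white nozzle, 146 mm above bench and 72 mm from the carousel's axis, on the side away from the robot; it hangs from a thin steel pipe, 183 mm above bench, that runs to a post outside the disc. The tall cup starts 37 to 83 degrees anticlockwise of it, seen from above. Axes: those of the stage.
- height_knob (a joint): Plain round grey knob, 38 mm across, 193 to 215 mm above bench, on top of the nozzle post left of the carousel; it sets the nozzle height and is to be left alone. Value in rad, 0 at the start, clockwise positive.

How it is judged:
At the end, for the whole second after the job is handed in: The tall paper cup stands under the nozzle, its centre within 12.5 mm (10 degrees of carousel, a third of a crank turn) to either side of it, and the carousel is at rest (x of nozzle in the frame of carousel above 0.05 m and y of nozzle in the frame of carousel between -0.0125 and 0.0125 m and angular speed of carousel below 0.03 rad/s); the robot touches nothing.
It fails at once if the robot pushes the carousel or its cups directly (over 2 N) (contact force between any of the arm, the fingers and carousel above 2 N).
It fails at once if the height knob is turned by more than 0.2 rad (value of joint height_knob above 0.2 rad or value of joint height_knob below -0.2 rad).
It also fails if it takes over 64 s, if anything falls off the work surface, if the arm or the gripper's body presses on something with over 40 N, if the wrist force passes 120 N, or if a joint passes its speed limit or range.

## Working session

There is one attempt and no reset: what is moved stays moved. The work goes in short steps, Python scripts to look and compute and a tool call to move; the robot and the scene stay as the last step left them, time stands still between calls to the robot, and variables do not carry over. Pictures are saved under pics/ and viewed, and the job is handed in when it is done.

Besides the shell and the picture viewer there is one more tool, called after "Call:" by a JSON object that holds its "api" and its "payload". move_arm: Moves the arm, as the interface text tells. Its arguments: {"type":"object","properties":{"deltas":{"type":"array"},"force":{"type":"number"}},"required":["deltas"]}

```bash
mkdir -p pics; ls; python3 - <<'E'
from station import manip, viewer, job
import cv2,numpy as np
s=manip.sense()
print({k:np.round(v,4) for k,v in s.items()})
for n in ("side","top"):
    d=viewer.snapshot(n); cv2.imwrite(f"pics/{n}0.png",d["image"][:,:,::-1]); np.savez(f"{n}0.npz",**d)
    print(n,d["fovy"],d["cx"],d["cy"],d["R"],d["t"])
E
```

```text
pics
{'t': np.float64(0.0), 'q': array([ 1.1465,  0.5285,  1.4339, -0.    ,  1.1814, -0.1785]), 'qd': array([-0.0001, -0.001 ,  0.0004,  0.0015,  0.0019, -0.0009]), 'tau': array([-0.00000e+00, -4.42359e+01, -1.78021e+01, -3.00000e-04,
        8.50000e-03, -0.00000e+00]), 'tcp_pos': array([0.1517, 0.6055, 0.1912]), 'tool_rot': array([-0.4353,  0.5582,  0.4346,  0.5568]), 'force': array([ 0.229 , -0.1702,  1.1589]), 'ft_torque': array([-0.0014, -0.0299, -0.0191]), 'finger_gap': np.float64(0.9984)}
side 54.68881254816898 318.64422597514437 241.16524115334977 [[ 0.79225696 -0.61018319  0.00232136]
 [-0.30235343 -0.39587205 -0.86710307]
 [ 0.53001068  0.68626657 -0.49812336]] [-0.43154829  0.35251835  0.37766893]
top 53.8631502026102 322.2419233902617 238.87686067005652 [[-0.01281495 -0.99978798  0.01611764]
 [-0.99763594  0.01169567 -0.06771816]
 [ 0.0675153  -0.01694734 -0.99757429]] [0.10924254 0.61208903 0.79679661]
```

View pics/side0.png

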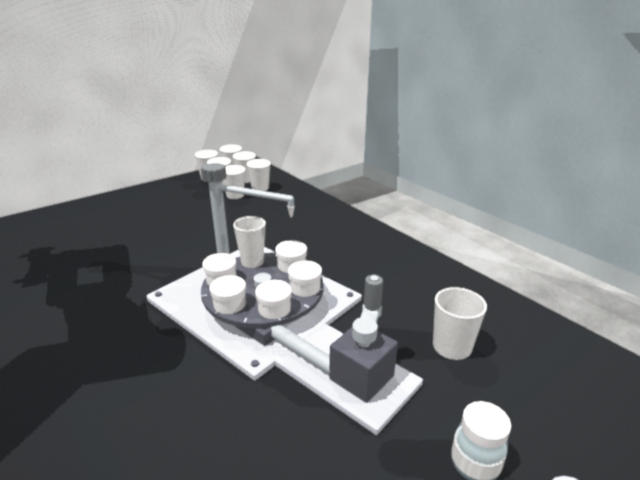

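View pics/top0.png

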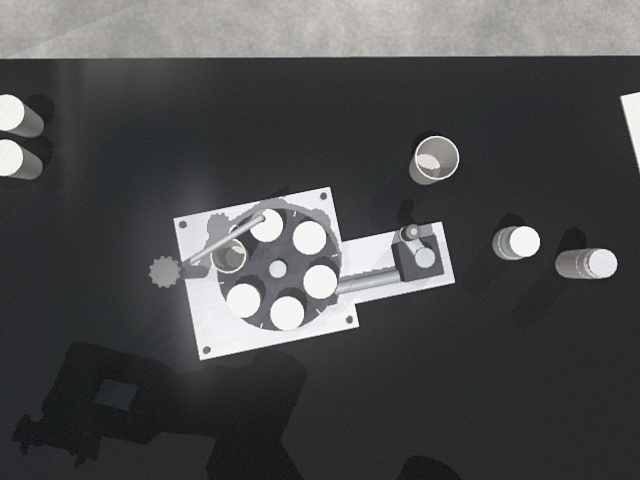

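The side view shows the crank: sleeve top at about (374,280), hub at (365,328). The top view shows the sleeve at about (413,232), hub (425,258), carousel axis (278,268), tall cup (229,256) and nozzle tip near (262,218). Next I'll cast rays onto planes at the given heights.

```bash
cat > h.py <<'E'
import numpy as np,cv2
def ray(d,u,v):
    f=240/np.tan(np.radians(float(d["fovy"]))/2)
    c=np.array([(u-d["cx"])/f,(v-d["cy"])/f,1.0])
    R=d["R"];return -R.T@d["t"],R.T@c
def onplane(d,u,v,z):
    o,r=ray(d,u,v);return o+r*(z-o[2])/r[2]
def proj(d,X):
    f=240/np.tan(np.radians(float(d["fovy"]))/2)
    c=d["R"]@np.asarray(X)+d["t"];return np.array([d["cx"]+f*c[0]/c[2],d["cy"]+f*c[1]/c[2]])
def dpt(d,u,v):
    o,r=ray(d,u,v);return o+r*d["depth"][v,u]
E
python3 - <<'E'
from h import *
t=np.load("top0.npz");s=np.load("side0.npz")
for n,a in (("top",(380,200,480,300)),("car",(210,180,350,340))):
    d=t;im=d["image"][a[1]:a[3],a[0]:a[2],::-1];k=6 if n=="top" else 3.5
    cv2.imwrite(f"pics/crop_{n}.png",cv2.resize(im,None,fx=k,fy=k,interpolation=cv2.INTER_CUBIC))
cv2.imwrite("pics/crop_side.png",cv2.resize(s["image"][260:400,310:430,::-1],None,fx=4,fy=4,interpolation=cv2.INTER_CUBIC))
print("hub",onplane(t,425,258,.106),"handle",onplane(t,413,232,.148),"car",onplane(t,278,268,.052),"cup",onplane(t,229,256,.126),"noz",onplane(t,263,217,.15),"knob",onplane(t,165,271,.215))
for p in ((413,232),(425,258),(278,268),(165,271)):print(p,dpt(t,*p))
print("side handle",onplane(s,374,279,.148),"hub",onplane(s,365,328,.106))
E
```

```text
hub [ 0.576039   -0.05542027  0.106     ] handle [ 0.61323671 -0.02899642  0.148     ] car [0.56387337 0.17593959 0.052     ] cup [0.58217828 0.24326439 0.126     ] noz [0.63746967 0.18967975 0.15      ] knob [0.5606715  0.31025858 0.215     ]
(413, 232) [ 0.61315604 -0.02878434  0.14900723]
(425, 258) [ 0.57612996 -0.0562944   0.1022754 ]
(278, 268) [0.5638354  0.17553218 0.05728066]
(165, 271) [0.56067522 0.31055669 0.21405136]
side handle [ 0.6142179  -0.02841981  0.148     ] hub [ 0.57376411 -0.05827937  0.106     ]
```

View pics/crop_top.png

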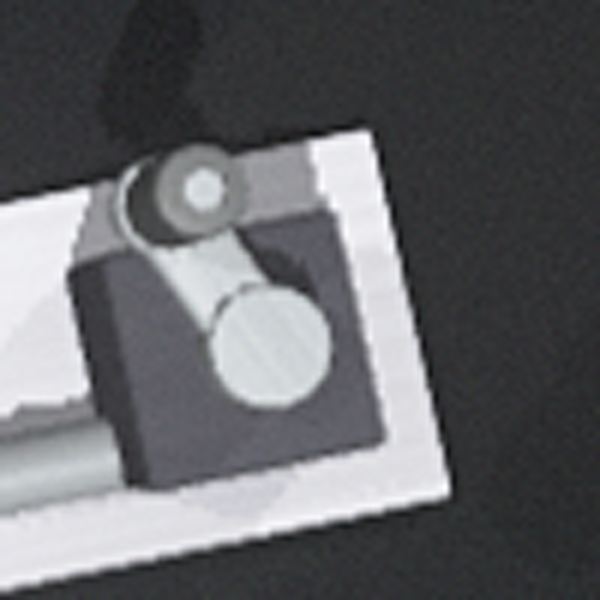

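View pics/crop_car.png

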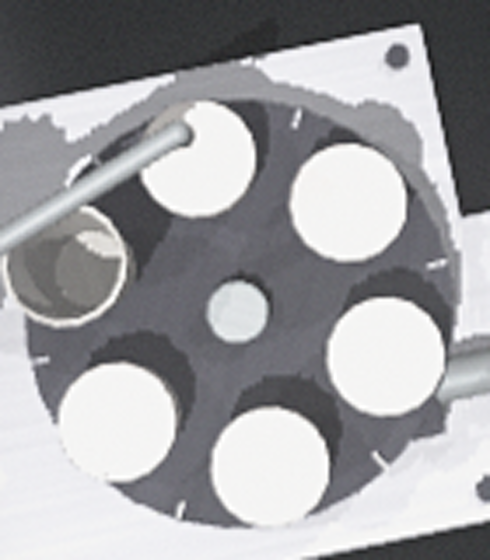

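View pics/crop_side.png

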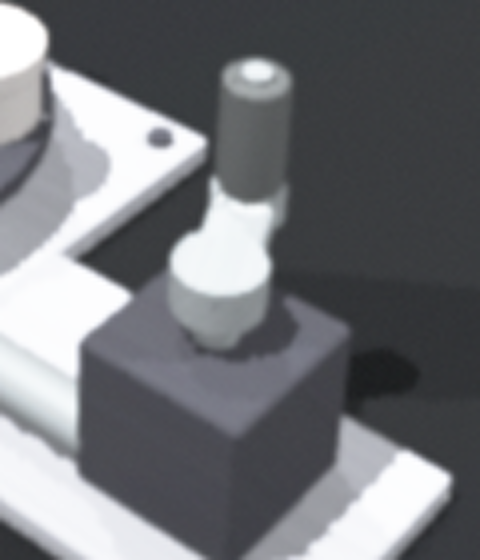

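```bash
python3 - <<'E'
from h import *
from scipy.spatial.transform import Rotation as R
from station import manip
s=manip.sense();M=R.from_quat(s["tool_rot"]).as_matrix();print(M.round(3))
t=np.load("top0.npz")
hub=onplane(t,425.2,257.8,.106);ha=onplane(t,413.8,231.2,.148);ca=onplane(t,277.7,268.9,.052);cup=onplane(t,229.1,255.7,.126)
print(hub,ha,np.hypot(*(ha-hub)[:2]),np.degrees(np.arctan2(*(ha-hub)[1::-1])))
print("cup ang",np.degrees(np.arctan2(*(cup-ca)[1::-1])),np.hypot(*(cup-ca)[:2]))
print("pos",s["tcp_pos"])
for tgt in ([.614,-.029,.30],):
    print(M.T@(np.array(tgt)-s["tcp_pos"])*1000)
E
```

```text
[[-0.001 -0.97   0.243]
 [-0.002  0.243  0.97 ]
 [-1.     0.    -0.002]]
[ 0.57634437 -0.05573935  0.106     ] [ 0.6143972  -0.03020091  0.148     ] 0.04582826462644867 33.86677942581937
cup ang 73.12217251942597 0.06967292138165888
pos [0.15174341 0.60554274 0.19132844]
[-107.88971382 -602.71463455 -503.21965918]
```

Call:
{"api": "move_arm", "payload": {"deltas": [85,-36,0,0,-7,0,0,85,-36,0,0,-7.06,0,0,85,-36,0,0,0,0,0,85,0,-22,-30,0,0,0,85,0,-22,-30,0,0,0,85,0,-22,-30,0,0,0,85,0,-22,-30,0,0,0,85,0,-22,-30,0,0,0,85,0,-22,-30,0,0,0,85,0,-22,-30,0,0,0], "force": 40}}

```text
t: 1.1
tcp_pos: [0.3063, 0.3946, 0.2998]
tool_rot: [-0.5, 0.5, 0.5, 0.5]
force: [0.9, -1.2, 0.3]
finger_gap: 0.997
```

Call:
{"api": "move_arm", "payload": {"deltas": [85,0,-22,-30,0,0,0,85,0,-22,-30,0,0,0,85,0,-22,-30,0,0,0,85,0,-22,-30,0,0,0,85,0,-22,-30,0,0,0,85,0,-22,-30,0,0,0,85,0,-22,-30,0,0,0,85,0,-22,-30,0,0,0,85,0,-22,-30,0,0,0,85,0,-22,-30,0,0,0]}}

```text
t: 2.1
tcp_pos: [0.5262, 0.0947, 0.2998]
tool_rot: [-0.5, 0.5, 0.5, 0.5]
force: [1.1, 0.0, 0.3]
finger_gap: 0.993
```

Call:
{"api": "move_arm", "payload": {"deltas": [85,0,-22,-31.2,0,0,0,85,0,-22,-31.2,0,0,0,85,0,-22,-31.2,0,0,0,85,0,-22,-31.2,0,0,0,85,40,0,0,0,0,0,85,40,0,0,0,0,0,85,40,0,0,0,0,0,85,0,0,0,0,0,0,85,0,0,0,0,0,0]}}

```text
t: 3.0
tcp_pos: [0.6136, -0.0287, 0.18]
tool_rot: [-0.499, 0.5, 0.5, 0.5]
force: [1.0, -0.3, 0.3]
finger_gap: 0.994
```

```bash
python3 - <<'E'
from h import *
from station import manip,viewer
print(manip.sense()["tcp_pos"])
for n in ("side","top"):
    d=viewer.snapshot(n); cv2.imwrite(f"pics/{n}1.png",d["image"][:,:,::-1])
E
```

```text
[ 0.61359856 -0.02872105  0.17997054]
```

View pics/side1.png

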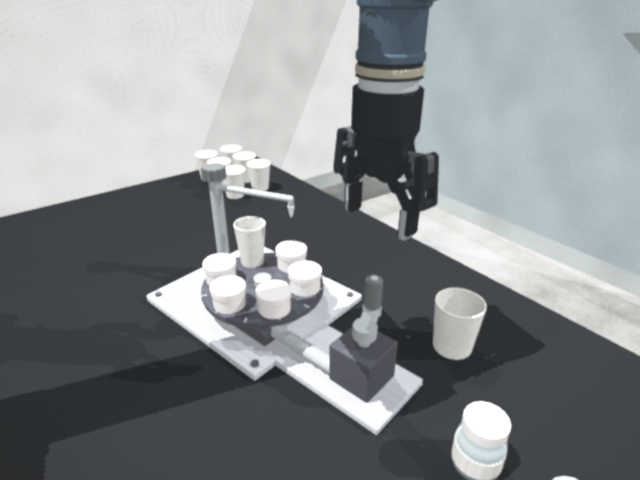

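The gripper hangs above the crank, with the pads at about (352,195) and (405,225) either side of the sleeve at (374,280). I'll go down 67 mm and close.

Call:
{"api": "move_arm", "payload": {"deltas": [85,33,0,-0.6,0,0,0,85,34,0,-0.6,0,0,0,85,0,0,0,0,0,0,15,0,0,0,0,0,0,15,0,0,0,0,0,0,15,0,0,0,0,0,0,15,0,0,0,0,0,0,15,0,0,0,0,0,0,15,0,0,0,0,0,0,15,0,0,0,0,0,0], "force": 40}}

```text
t: 4.1
tcp_pos: [0.6138, -0.03, 0.1133]
tool_rot: [-0.5, 0.5, 0.5, 0.5]
force: [-0.1, -0.3, 0.0]
finger_gap: 0.176
```

```bash
python3 - <<'E'
from h import *
from station import manip,viewer
s=manip.sense();print(s["t"],s["tcp_pos"],s["force"],s["finger_gap"])
d=viewer.snapshot("side"); cv2.imwrite(f"pics/side2.png",cv2.resize(d["image"][180:400,250:500,::-1],None,fx=2.5,fy=2.5))
E
```

```text
4.1 [ 0.61380128 -0.03000672  0.11332083] [-0.11903242 -0.25154924  0.03417688] 0.175576413337501
```

View pics/side2.png

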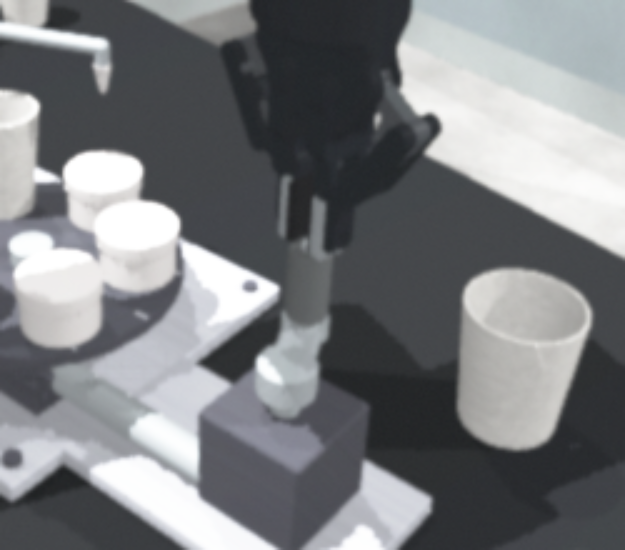

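```bash
python3 - <<'E'
from h import *
from station import manip,viewer
s=manip.sense();p=s["tcp_pos"];print(s["t"])
for n in ("side","top"):
    d=viewer.snapshot(n);np.savez(n+"3.npz",**d)
    print(n,proj(d,p),proj(d,[.6144,-.0302,.148]),proj(d,[.6144,-.0302,.104]))
    if n=="side":
        for q in ((365,275),(370,275),(374,275),(378,275),(378,268),(374,285),(374,292),(380,272)):print(q,dpt(d,*q))
        cv2.imwrite("pics/side3.png",cv2.resize(d["image"][240:330,330:420,::-1],None,fx=6,fy=6,interpolation=cv2.INTER_CUBIC))
    else: cv2.imwrite("pics/top3.png",cv2.resize(d["image"][180:300,360:480,::-1],None,fx=5,fy=5,interpolation=cv2.INTER_CUBIC))
E
```

```text
4.15
side [372.94372938 300.97214246] [375.04026638 279.56513369] [373.00553881 306.30244388]
(365, 275) [ 0.2483137  -0.38295292  0.49479724]
(370, 275) [ 7.74069107e-01  1.37728487e-01 -4.57509692e-04]
(374, 275) [ 0.60226379 -0.03948132  0.1651715 ]
(378, 275) [ 0.60444474 -0.04431173  0.16686893]
(378, 268) [ 0.60426571 -0.0435342   0.17705236]
(374, 285) [ 0.60718207 -0.03603818  0.14568714]
(374, 292) [ 0.60742866 -0.03674856  0.13481172]
(380, 272) [ 0.60525537 -0.04654635  0.17225386]
top [408.92054273 233.53343883] [413.79932727 231.19810094] [407.87615208 233.5716648 ]
```

View pics/side3.png

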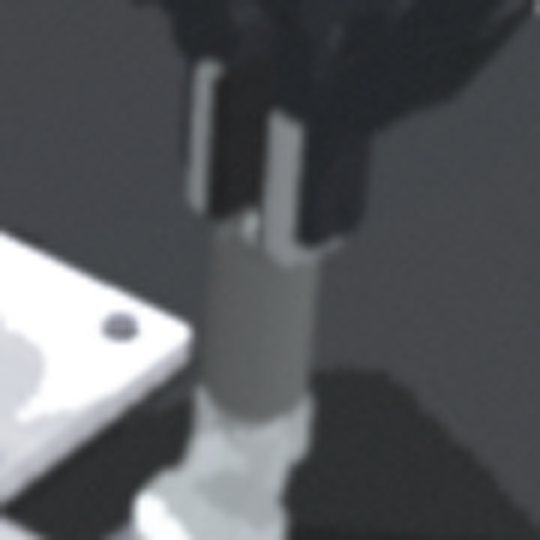

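View pics/top3.png

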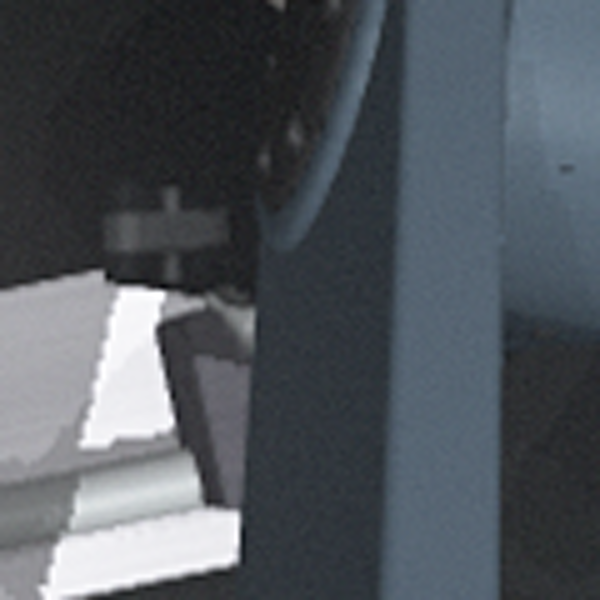

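```bash
python3 - <<'E'
from h import *
d=np.load("side3.npz")
for v in range(244,312,4):
    print(v,[tuple(int(x) for x in 1000*dpt(d,u,v)) for u in range(358,394,4)])
E
```

```text
244 [(600, -9, 197), (600, -16, 200), (602, -21, 202), (610, -20, 199), (617, -20, 196), (596, -47, 216), (600, -50, 215), (880, 201, 0), (620, -45, 206)]
248 [(823, 226, 0), (601, -15, 194), (605, -19, 194), (612, -19, 191), (618, -20, 190), (601, -43, 207), (601, -49, 209), (615, -43, 202), (617, -48, 203)]
252 [(811, 213, 0), (601, -16, 188), (604, -20, 189), (610, -21, 187), (616, -22, 185), (599, -45, 203), (601, -50, 204), (605, -53, 204), (600, -64, 211)]
256 [(801, 202, 0), (602, -15, 181), (602, -22, 184), (610, -21, 181), (617, -22, 179), (600, -45, 197), (601, -51, 199), (600, -58, 203), (600, -65, 206)]
260 [(790, 190, 0), (602, -15, 175), (603, -22, 178), (610, -22, 175), (601, -38, 187), (600, -45, 191), (605, -48, 190), (606, -53, 193), (599, -66, 201)]
264 [(780, 179, 0), (602, -16, 169), (603, -22, 172), (610, -22, 169), (602, -38, 181), (603, -43, 183), (605, -48, 185), (614, -46, 180), (617, -50, 181)]
268 [(774, 171, -2), (602, -17, 164), (604, -22, 166), (612, -21, 162), (602, -38, 175), (604, -43, 177), (606, -47, 178), (610, -51, 178), (617, -51, 175)]
272 [(76
[... 778 characters left out ...]
4, 106, 0), (603, -25, 130), (604, -32, 133), (607, -36, 134), (612, -39, 133), (752, 83, 0), (760, 81, -1), (765, 76, 0)]
296 [(700, 90, 10), (717, 97, 0), (603, -26, 123), (604, -33, 127), (607, -36, 128), (613, -38, 126), (745, 76, 0), (751, 72, 0), (756, 67, 0)]
300 [(697, 86, 6), (709, 89, -1), (601, -29, 119), (604, -33, 121), (608, -36, 121), (614, -38, 119), (735, 66, 0), (743, 63, 0), (747, 58, 0)]
304 [(695, 83, 0), (701, 80, 0), (602, -28, 112), (604, -33, 114), (608, -37, 114), (613, -39, 113), (728, 59, 0), (734, 55, 0), (741, 51, -1)]
308 [(687, 75, 0), (603, -20, 100), (603, -28, 105), (604, -34, 108), (608, -37, 108), (613, -40, 107), (720, 50, 0), (726, 46, 0), (730, 41, 1)]
```

The jaws reached 15 mm, less than the 24 mm sleeve, and the side view shows why. The finger ends are at z ≈ 0.150, just above the sleeve top (about (374,281)), while tcp_pos reads 0.113. So true height is about 35 mm above the reading, while x and y agree. I'll go by the camera: open, go down 20 mm, and look again.

Call:
{"api": "move_arm", "payload": {"deltas": [60,0,0,0,0,0,0,60,0,0,0,0,0,0,60,0,0,0,0,0,0,60,0,0,0,0,0,0,60,10,0,0,0,0,0,60,10,0,0,0,0,0,60,0,0,0,0,0,0]}}

```text
t: 4.95
tcp_pos: [0.612, -0.0296, 0.091]
tool_rot: [-0.499, 0.501, 0.501, 0.499]
force: [0.0, 0.3, -1.2]
finger_gap: 0.702
```

```bash
cat > look.py <<'E'
from h import *
from station import manip,viewer
import sys
s=manip.sense();p=s["tcp_pos"];print(s["t"],p,s["force"],s["finger_gap"])
d=viewer.snapshot("side")
cv2.imwrite(f"pics/{sys.argv[1]}.png",cv2.resize(d["image"][220:340,320:440,::-1],None,fx=5,fy=5,interpolation=cv2.INTER_CUBIC))
P=[]
for v in range(230,320):
    for u in range(330,430):
        if d["depth"][v,u]>0:
            x=dpt(d,u,v)
            if abs(x[0]-p[0])<.013 and abs(x[1]-p[1])<.07 and .1<x[2]<.25:P.append(x)
P=np.array(P)
for lo in np.arange(-.1,.04,.006):
    q=P[(P[:,1]>=lo)&(P[:,1]<lo+.006)]
    if len(q):print("y %.3f n %d zmin %.3f zmax %.3f"%(lo+.003,len(q),np.percentile(q[:,2],2),q[:,2].max()))
E
python3 look.py side4
```

```text
4.95 [ 0.61200383 -0.02961789  0.090952  ] [ 0.01727466  0.30398183 -1.19069627] 0.7018467787996361
y -0.097 n 329 zmin 0.207 zmax 0.240
y -0.091 n 383 zmin 0.184 zmax 0.240
y -0.085 n 180 zmin 0.182 zmax 0.240
y -0.079 n 85 zmin 0.184 zmax 0.240
y -0.073 n 304 zmin 0.143 zmax 0.243
y -0.067 n 327 zmin 0.137 zmax 0.242
y -0.061 n 309 zmin 0.141 zmax 0.240
y -0.055 n 149 zmin 0.188 zmax 0.238
y -0.049 n 39 zmin 0.101 zmax 0.235
y -0.043 n 42 zmin 0.100 zmax 0.146
y -0.037 n 354 zmin 0.101 zmax 0.213
y -0.031 n 208 zmin 0.101 zmax 0.222
y -0.025 n 154 zmin 0.101 zmax 0.224
y -0.019 n 78 zmin 0.101 zmax 0.222
y -0.013 n 18 zmin 0.205 zmax 0.217
y -0.007 n 27 zmin 0.193 zmax 0.202
y -0.001 n 337 zmin 0.136 zmax 0.192
y 0.005 n 176 zmin 0.139 zmax 0.195
y 0.011 n 39 zmin 0.142 zmax 0.189
y 0.017 n 18 zmin 0.172 zmax 0.198
y 0.023 n 90 zmin 0.181 zmax 0.204
y 0.029 n 43 zmin 0.181 zmax 0.202
y 0.035 n 6 zmin 0.186 zmax 0.198
```

View pics/side4.png

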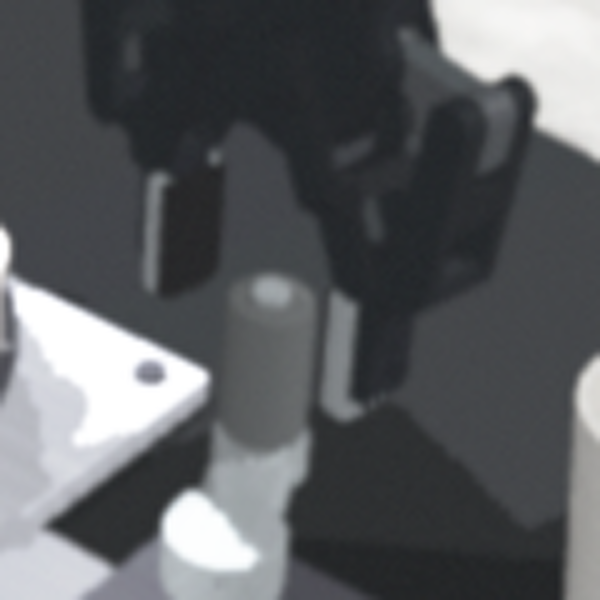

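The jaws now straddle the sleeve (sleeve top at crop (272,290); finger ends at (165,290) and (345,415)). Ends are at z ≈ 0.138, so a further 16 mm puts the closed ends near 0.114, above the 0.106 hub.

Call:
{"api": "move_arm", "payload": {"deltas": [60,8,0,0,0,0,0,60,8,0,0,0,0,0,60,0,0,0,0,0,0,15,0,0,0,0,0,0,15,0,0,0,0,0,0,15,0,0,0,0,0,0,15,0,0,0,0,0,0,15,0,0,0,0,0,0,15,0,0,0,0,0,0], "force": 40}}

```text
t: 5.9
tcp_pos: [0.6143, -0.0298, 0.0777]
tool_rot: [-0.5, 0.5, 0.5, 0.5]
force: [0.1, 1.6, 2.9]
finger_gap: 0.271
```

```bash
python3 look.py side5|head -1
```

```text
5.9 [ 0.61428419 -0.02982601  0.07772637] [0.14804923 1.64871595 2.88443639] 0.2710195420123785
```

View pics/side5.png

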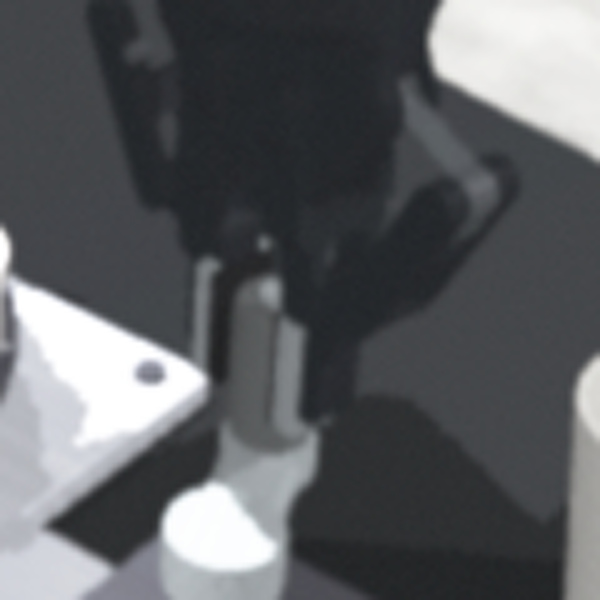

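The grip is good: the jaws stopped at 23 mm, with the pads on the sleeve at crop (270,370). The crank angle is about 34°, decreasing for clockwise. Now the move numbers.

```bash
cat > arc.py <<'E'
import sys,numpy as np
a,step,n,r=map(float,sys.argv[1:5])
ph=np.radians(a-step*np.arange(int(n)+1));x=r*np.cos(ph);y=r*np.sin(ph)
o=[]
for i in range(int(n)):o.append("15, 0, %.1f, %.1f, 0, 0, 0"%(-(x[i+1]-x[i]),y[i+1]-y[i]))
print(", ".join(o))
E
python3 arc.py 34 10 10 45
python3 - <<'E'
from h import *
t=np.load("top0.npz")
# stage yaw from plate edge on bench plate top (~10mm)
a=onplane(t,174,218,.012);b=onplane(t,330,187,.012);v=a-b;print("edge yaw",np.degrees(np.arctan2(-v[0],v[1])))
E
```

```text
15, 0, -3.8, -6.9, 0, 0, 0, 15, 0, -2.6, -7.4, 0, 0, 0, 15, 0, -1.2, -7.7, 0, 0, 0, 15, 0, 0.1, -7.8, 0, 0, 0, 15, 0, 1.5, -7.7, 0, 0, 0, 15, 0, 2.8, -7.3, 0, 0, 0, 15, 0, 4.0, -6.7, 0, 0, 0, 15, 0, 5.1, -5.9, 0, 0, 0, 15, 0, 6.1, -4.9, 0, 0, 0, 15, 0, 6.9, -3.8, 0, 0, 0
edge yaw 10.76453524475154
```

Call:
{"api": "move_arm", "payload": {"deltas": [15,0,-3.8,-6.9,0,0,0,15,0,-2.6,-7.4,0,0,0,15,0,-1.2,-7.7,0,0,0,15,0,0.1,-7.8,0,0,0,15,0,1.5,-7.7,0,0,0,15,0,2.8,-7.3,0,0,0,15,0,4.0,-6.7,0,0,0,15,0,5.1,-5.9,0,0,0,15,0,6.1,-4.9,0,0,0,15,0,6.9,-3.8,0,0,0]}}

```text
t: 6.95
tcp_pos: [0.5938, -0.095, 0.0776]
tool_rot: [-0.498, 0.5, 0.501, 0.501]
force: [-1.6, 7.3, 8.0]
finger_gap: 0.272
```

```bash
python3 look.py side6|head -1; python3 arc.py -66 15 10 45;python3 arc.py -216 15 10 45; python3 arc.py -6 15 10 45;python3 arc.py -156 15 10 45
```

```text
6.95 [ 0.5938346  -0.09502602  0.07756916] [-1.59830939  7.26500654  7.95812711] 0.27165400018425095
15, 0, 11.3, -3.3, 0, 0, 0, 15, 0, 11.7, -0.3, 0, 0, 0, 15, 0, 11.4, 2.7, 0, 0, 0, 15, 0, 10.3, 5.6, 0, 0, 0, 15, 0, 8.5, 8.1, 0, 0, 0, 15, 0, 6.1, 10.0, 0, 0, 0, 15, 0, 3.3, 11.3, 0, 0, 0, 15, 0, 0.3, 11.7, 0, 0, 0, 15, 0, -2.7, 11.4, 0, 0, 0, 15, 0, -5.6, 10.3, 0, 0, 0
15, 0, -8.1, 8.5, 0, 0, 0, 15, 0, -10.0, 6.1, 0, 0, 0, 15, 0, -11.3, 3.3, 0, 0, 0, 15, 0, -11.7, 0.3, 0, 0, 0, 15, 0, -11.4, -2.7, 0, 0, 0, 15, 0, -10.3, -5.6, 0, 0, 0, 15, 0, -8.5, -8.1, 0, 0, 0, 15, 0, -6.1, -10.0, 0, 0, 0, 15, 0, -3.3, -11.3, 0, 0, 0, 15, 0, -0.3, -11.7, 0, 0, 0
15, 0, 2.7, -11.4, 0, 0, 0, 15, 0, 5.6, -10.3, 0, 0, 0, 15, 0, 8.1, -8.5, 0, 0, 0, 15, 0, 10.0, -6.1, 0, 0, 0, 15, 0, 11.3, -3.3, 0, 0, 0, 15, 0, 11.7, -0.3, 0, 0, 0, 15, 0, 11.4, 2.7, 0, 0, 0, 15, 0, 10.3, 5.6, 0, 0, 0, 15, 0, 8.5, 8.1, 0, 0, 0, 15, 0, 6.1, 10.0, 0, 0, 0
15, 0, 3.3, 11.3, 0, 0, 0, 15, 0, 0.3, 11.7, 0, 0, 0, 15, 0, -2.7, 11.4, 0, 0, 0, 15, 0, -5.6, 10.3, 0, 0, 0, 15, 0, -8.1, 8.5, 0, 0, 0, 15, 0, -10.0, 6.1, 0, 0, 0, 15, 0, -11.3, 3.3, 0, 0, 0, 15, 0, -11.7, 0.3, 0, 0, 0, 15, 0, -11.4, -2.7, 0, 0, 0, 15, 0, -10.3, -5.6, 0, 0, 0
```

View pics/side6.png

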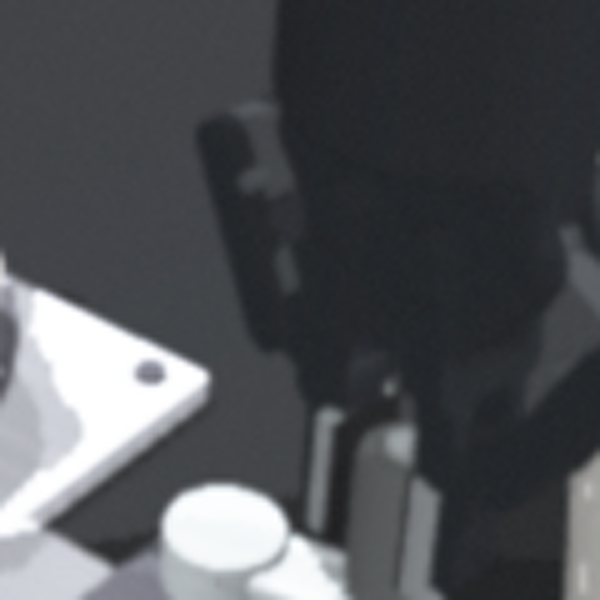

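The crank turned about 100° with low forces (the sleeve still held, crop (385,510)). Continuing.

Call:
{"api": "move_arm", "payload": {"deltas": [15,0,11.3,-3.3,0,0,0,15,0,11.7,-0.3,0,0,0,15,0,11.4,2.7,0,0,0,15,0,10.3,5.6,0,0,0,15,0,8.5,8.1,0,0,0,15,0,6.1,10.0,0,0,0,15,0,3.3,11.3,0,0,0,15,0,0.3,11.7,0,0,0,15,0,-2.7,11.4,0,0,0,15,0,-5.6,10.3,0,0,0]}}

```text
t: 8.0
tcp_pos: [0.5386, -0.0283, 0.0776]
tool_rot: [-0.499, 0.501, 0.501, 0.499]
force: [-1.5, -2.2, 7.0]
finger_gap: 0.269
```

Call:
{"api": "move_arm", "payload": {"deltas": [15,0,-8.1,8.5,0,0,0,15,0,-10.0,6.1,0,0,0,15,0,-11.3,3.3,0,0,0,15,0,-11.7,0.3,0,0,0,15,0,-11.4,-2.7,0,0,0,15,0,-10.3,-5.6,0,0,0,15,0,-8.5,-8.1,0,0,0,15,0,-6.1,-10.0,0,0,0,15,0,-3.3,-11.3,0,0,0,15,0,-0.3,-11.7,0,0,0]}}

```text
t: 9.0
tcp_pos: [0.6208, -0.0589, 0.0776]
tool_rot: [-0.499, 0.5, 0.501, 0.5]
force: [-1.4, 2.1, 7.7]
finger_gap: 0.262
```

```bash
python3 - <<'E'
from h import *
from station import manip,viewer
s=manip.sense();p=s["tcp_pos"];print(s["t"],p,s["force"],s["ft_torque"],s["finger_gap"],np.degrees(np.arctan2(p[1]+.0557,p[0]-.5763)),np.hypot(p[1]+.0557,p[0]-.5763),s["q"])
for n in("side","top"):
    d=viewer.snapshot(n);cv2.imwrite(f"pics/{n}7.png",d["image"][:,:,::-1])
E
```

```text
9.0 [ 0.62075567 -0.05889979  0.07758398] [-1.3661893   2.11386574  7.67808862] [ 0.45451328  0.34775289 -0.00231115] 0.26203856466918646 -4.116882856863889 0.04457067736688119 [-2.73964408e-01  6.68018869e-01  1.53062408e+00  8.90470869e-04
  9.44925243e-01 -1.84539838e+00]
```

View pics/side7.png

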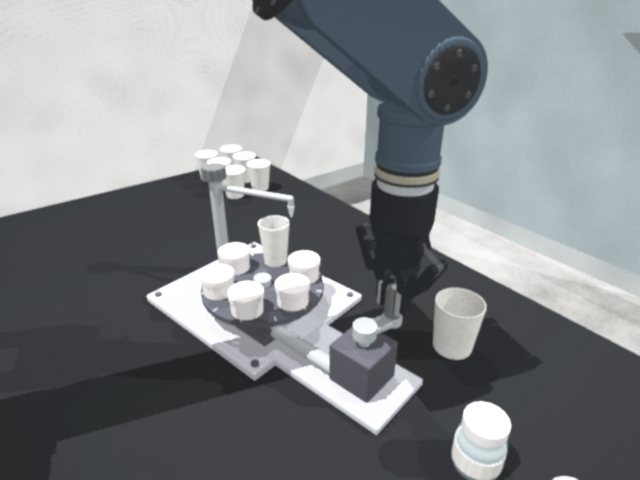

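View pics/top7.png

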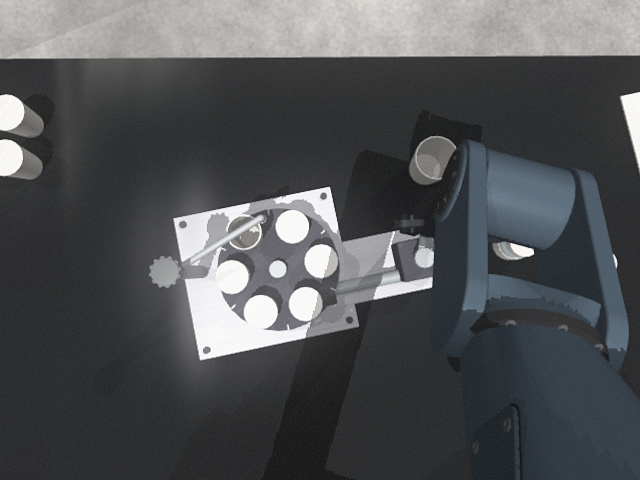

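Working: the tall cup moved from (229,256) to about (244,232) in the top view. About 348° of crank remains.

```bash
python3 - <<'E'
from h import *
t=np.load("top0.npz");ca=onplane(t,277.7,268.9,.052)
c=onplane(t,244.5,232,.126);print(np.degrees(np.arctan2(*(c-ca)[1::-1])),np.hypot(*(c-ca)[:2]))
E
python3 arc.py -306 16 3 45
```

```text
38.17387009902792 0.07061952478420515
15, 0, -9.0, -8.7, 0, 0, 0, 15, 0, -6.3, -10.8, 0, 0, 0, 15, 0, -3.0, -12.2, 0, 0, 0
```

Call:
{"api": "move_arm", "payload": {"deltas": [15,0,2.7,-11.4,0,0,0,15,0,5.6,-10.3,0,0,0,15,0,8.1,-8.5,0,0,0,15,0,10.0,-6.1,0,0,0,15,0,11.3,-3.3,0,0,0,15,0,11.7,-0.3,0,0,0,15,0,11.4,2.7,0,0,0,15,0,10.3,5.6,0,0,0,15,0,8.5,8.1,0,0,0,15,0,6.1,10.0,0,0,0]}}

```text
t: 10.1
tcp_pos: [0.5356, -0.0735, 0.0776]
tool_rot: [0.501, -0.5, -0.499, -0.5]
force: [4.5, 0.0, 4.7]
finger_gap: 0.269
```

Call:
{"api": "move_arm", "payload": {"deltas": [15,0,3.3,11.3,0,0,0,15,0,0.3,11.7,0,0,0,15,0,-2.7,11.4,0,0,0,15,0,-5.6,10.3,0,0,0,15,0,-8.1,8.5,0,0,0,15,0,-10.0,6.1,0,0,0,15,0,-11.3,3.3,0,0,0,15,0,-11.7,0.3,0,0,0,15,0,-11.4,-2.7,0,0,0,15,0,-10.3,-5.6,0,0,0]}}

```text
t: 11.1
tcp_pos: [0.6016, -0.0165, 0.0776]
tool_rot: [-0.499, 0.5, 0.501, 0.499]
force: [-1.3, 3.3, 8.1]
finger_gap: 0.273
```

```bash
python3 - <<'E'
from h import *
from station import manip,viewer
s=manip.sense();p=s["tcp_pos"];print(s["t"],p,s["force"],s["finger_gap"],np.degrees(np.arctan2(p[1]+.0557,p[0]-.5763)))
d=viewer.snapshot("top");cv2.imwrite("pics/top8.png",cv2.resize(d["image"][180:340,200:360,::-1],None,fx=3.5,fy=3.5,interpolation=cv2.INTER_CUBIC))
E
```

```text
11.1 [ 0.60158068 -0.01652617  0.07759085] [-1.28667788  3.25238328  8.11378135] 0.2730215565104328 57.163987538941555
```

View pics/top8.png

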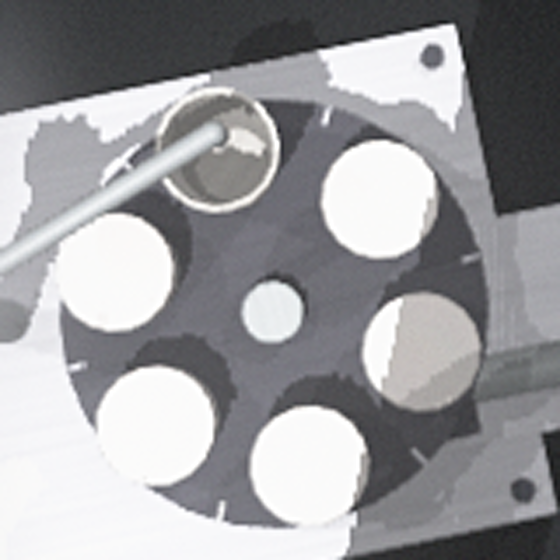

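The top view shows the cup rim centred at crop (219,150), almost under the pipe end at (220,132). About 4° of carousel, or 48° of crank, remains.

Call:
{"api": "move_arm", "payload": {"deltas": [15,0,-9.0,-8.7,0,0,0,15,0,-6.3,-10.8,0,0,0,15,0,-3.0,-12.2,0,0,0,15,0,0,0,0,0,0,15,0,0,0,0,0,0]}}

```text
t: 11.65
tcp_pos: [0.621, -0.0511, 0.0776]
tool_rot: [-0.5, 0.501, 0.5, 0.499]
force: [0.9, -1.4, 5.8]
finger_gap: 0.268
```

```bash
cat > chk.py <<'E'
from h import *
from station import manip,viewer
import sys
s=manip.sense();p=s["tcp_pos"];print(s["t"],p,s["force"],s["finger_gap"])
d=viewer.snapshot("top");i=d["image"]
n=sys.argv[1]
cv2.imwrite(f"pics/{n}t.png",cv2.resize(i[180:340,200:360,::-1],None,fx=3.5,fy=3.5,interpolation=cv2.INTER_CUBIC))
e=viewer.snapshot("side");cv2.imwrite(f"pics/{n}s.png",cv2.resize(e["image"][150:310,180:400,::-1],None,fx=3.5,fy=3.5,interpolation=cv2.INTER_CUBIC))
t=np.load("top0.npz");ca=onplane(t,277.7,268.9,.052)
yaw=np.radians(10.7);ex=np.array([np.cos(yaw),np.sin(yaw)]);nz=ca[:2]+.072*ex
print("nozzle est",nz,"px tip top",proj(d,[*nz,.146]),"pipe",proj(d,[*nz,.183]),"side tip",proj(e,[*nz,.146]),"cup rim expected top",proj(d,[*nz,.126]),"side",proj(e,[*nz,.126]))
# jar/cup centres by bright blob (white caps) -> bearings
g=cv2.cvtColor(i,cv2.COLOR_RGB2GRAY)[180:350,200:360]
c=cv2.HoughCircles(cv2.medianBlur(g,3),cv2.HOUGH_GRADIENT,1,25,param1=80,param2=12,minRadius=14,maxRadius=20)
for x,y,r in c[0]:
    for z,l in((.084,"jar"),(.126,"cup")):
        q=onplane(d,x+200,y+180,z)[:2]-ca[:2];R=np.hypot(*q);
        if abs(R-.072)<.004:print(l,(x+200,y+180,r),"R %.4f bearing-yaw %.2f mod60 %.2f"%(R,np.degrees(np.arctan2(q[1],q[0]))-10.7,(np.degrees(np.arctan2(q[1],q[0]))-10.7+30)%60-30))
E
python3 chk.py c9
```

```text
11.65 [ 0.62095779 -0.05110374  0.07763738] [ 0.85939645 -1.39141119  5.83961332] 0.2681929805393297
nozzle est [0.63314479 0.18981174] px tip top [263.22057794 220.25459425] pipe [260.31931081 217.39267957] side tip [291.29792008 216.68663063] cup rim expected top [264.66334565 221.67779243] side [291.61926812 227.3079168 ]
jar (np.float32(265.5), np.float32(222.5), np.float32(17.2)) R 0.0757 bearing-yaw 1.85 mod60 1.85
cup (np.float32(265.5), np.float32(222.5), np.float32(17.2)) R 0.0705 bearing-yaw -0.81 mod60 -0.81
jar (np.float32(241.5), np.float32(298.5), np.float32(17.1)) R 0.0715 bearing-yaw 119.32 mod60 -0.68
jar (np.float32(310.5), np.float32(238.5), np.float32(17.2)) R 0.0726 bearing-yaw -59.88 mod60 0.12
cup (np.float32(310.5), np.float32(238.5), np.float32(17.2)) R 0.0710 bearing-yaw -61.81 mod60 -1.81
jar (np.float32(319.5), np.float32(283.5), np.float32(17.1)) R 0.0725 bearing-yaw -120.09 mod60 -0.09
cup (np.float32(319.5), np.float32(283.5), np.float32(17.1)) R 0.0717 bearing-yaw -119.36 mod60 0.64
cup (np.float32(230.5), np.float32(253.5), np.float32(19.4)) R 0.0687 bearing-yaw 59.31 mod60 -0.69
jar (np.float32(285.5), np.float32(312.5), np.float32(16.1)) R 0.0703 bearing-yaw -178.95 mod60 1.05
```

View pics/c9t.png

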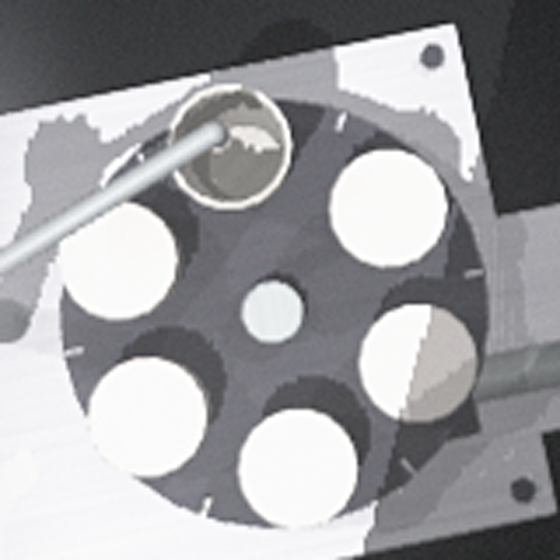

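View pics/c9s.png

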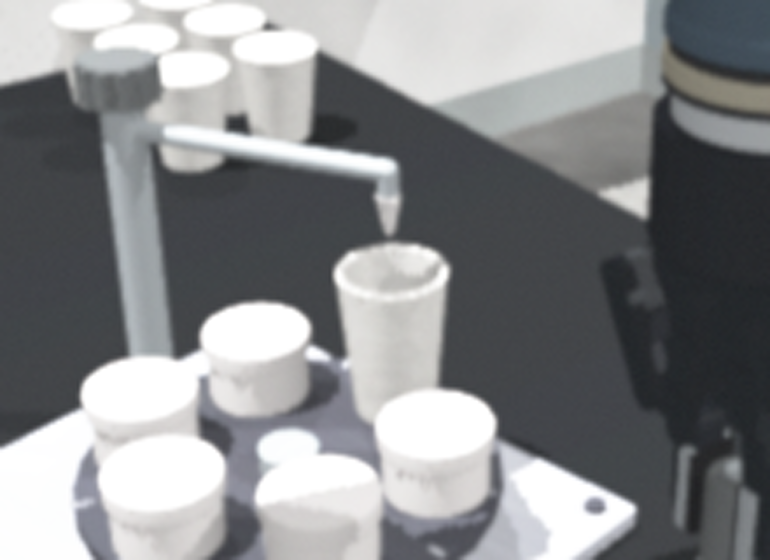

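The cup is centred. The jar and cup bearings sit within about 1° of the station pattern. In the side view the nozzle tip, (291,216), matches the expected (291.3,216.7) and hangs over the middle of the cup rim. I'll release and rise.

Call:
{"api": "move_arm", "payload": {"deltas": [60,0,0,0,0,0,0,60,0,0,0,0,0,0,60,0,0,0,0,0,0,60,0,0,0,0,0,0,60,0,0,0,0,0,0,60,-20,0,0,0,0,0,60,-30,0,0,0,0,0,60,-40,0,0,0,0,0,60,-40,0,0,0,0,0,60,-30,0,0,0,0,0]}}

```text
t: 12.75
tcp_pos: [0.6219, -0.0505, 0.2399]
tool_rot: [0.501, -0.5, -0.499, -0.501]
force: [1.1, -0.4, 0.3]
finger_gap: 0.702
```

Call:
{"api": "move_arm", "payload": {"deltas": [60,0,20,-30,0,0,0,60,0,20,-30,0,0,0,60,0,20,-30,0,0,0,60,0,0,0,0,0,0,60,0,0,0,0,0,0,60,0,0,0,0,0,0]}}

```text
t: 13.35
tcp_pos: [0.5617, -0.1397, 0.2372]
tool_rot: [-0.5, 0.5, 0.5, 0.5]
force: [-0.7, -0.4, 0.0]
finger_gap: 0.702
```

```bash
python3 chk.py c10; python3 - <<'E'
from h import *
from station import viewer
d=viewer.snapshot("side");cv2.imwrite("pics/fin.png",d["image"][:,:,::-1])
E
```

```text
13.35 [ 0.56169156 -0.13974544  0.23717343] [-0.74474398 -0.36404331  0.0244806 ] 0.7019545830154562
nozzle est [0.63314479 0.18981174] px tip top [263.22057794 220.25459425] pipe [260.31931081 217.39267957] side tip [291.29792008 216.68663063] cup rim expected top [264.66334565 221.67779243] side [291.61926812 227.3079168 ]
jar (np.float32(265.5), np.float32(222.5), np.float32(17.2)) R 0.0757 bearing-yaw 1.85 mod60 1.85
cup (np.float32(265.5), np.float32(222.5), np.float32(17.2)) R 0.0705 bearing-yaw -0.81 mod60 -0.81
jar (np.float32(318.5), np.float32(283.5), np.float32(16.5)) R 0.0710 bearing-yaw -120.50 mod60 -0.50
cup (np.float32(318.5), np.float32(283.5), np.float32(16.5)) R 0.0703 bearing-yaw -119.73 mod60 0.27
jar (np.float32(233.5), np.float32(253.5), np.float32(17.2)) R 0.0718 bearing-yaw 58.86 mod60 -1.14
jar (np.float32(284.5), np.float32(312.5), np.float32(17.0)) R 0.0700 bearing-yaw -180.21 mod60 -0.21
jar (np.float32(311.5), np.float32(239.5), np.float32(17.2)) R 0.0728 bearing-yaw -61.65 mod60 -1.65
cup (np.float32(311.5), np.float32(239.5), np.float32(17.2)) R 0.0712 bearing-yaw -63.52 mod60 -3.52
```

View pics/fin.png

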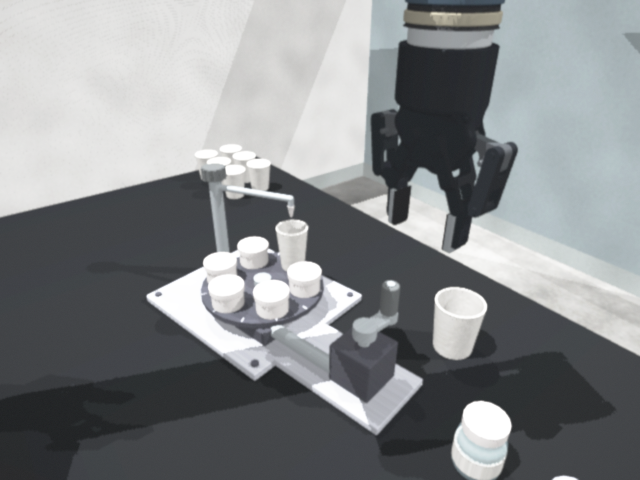

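View pics/c10t.png

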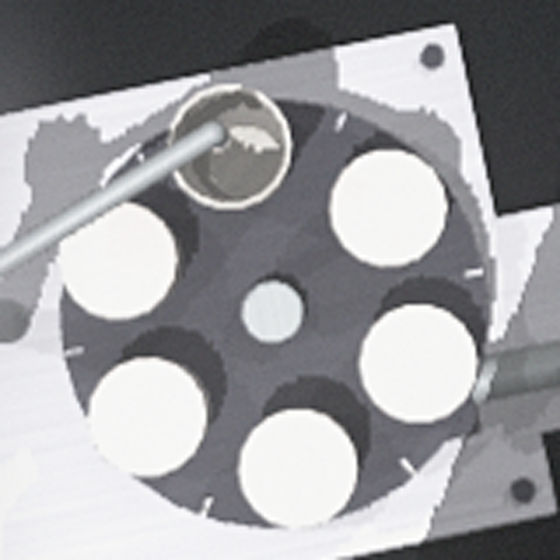

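The gripper hangs clear at about (430,215) in the side view, the crank is free at (390,300), and the cup at (292,240) is under the nozzle tip (291,216). The top view is unchanged since release. Handing in.

```bash
python3 -c "
from station import job
print(job.sign_off())"
```

```text
the job is handed in; nothing more can be done
None
```

I gripped the crank's sleeve, turned it about 750° clockwise with the wrist fixed, then let go and moved clear. I handed the job in at about 13.5 s.

- **Last checks:** the tall cup's bearing is about 1° (1–1.5 mm) from the nozzle, against ±10° allowed. The side view shows the nozzle tip over the cup, and the cup did not move after release. Nothing touches the gripper. Force readings during the turn stayed under about 9 N. I never went near the height knob or the carousel.
- **Failed or disagreed:** the first grasp closed in the air just above the sleeve. By the cameras, the fingertips were about 35–38 mm higher than `tcp_pos` reported; x and y agreed. I trusted the cameras, opened the jaws, went lower and regripped (23 mm against the 24 mm sleeve). I did not find the cause of the height difference.
- **Scatter:** the other jar bearings spread by up to about 1.7° in the circle fit. The pipe end in the top view was about 2 px from my estimate of the nozzle's position.

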